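# Run a hold-to-test check on the bench panel

## Task

Run the hold-to-test check on the control panel, pressing with the fingertips: first press the raised near end of the long rocker switch fully down to switch it on, then push the square key fully down so that it stays in, then press the large round button down and keep it down - finish while still holding it down. Work strictly in that order and do not press the small round button. Pick nothing up, and leave the circuit board and tweezers on the panel and the things round it where they lie.

Things in the scene. Friction and masses are not known exactly. Their poses are not given: they have to be found in the camera images.
- panel: Fixed grey mounting panel, 180 (its x) x 300 (its y) mm, top face 12 mm above the bench. Origin: centre of its underside on the bench; x points away from the robot (turned by up to 0.25 rad), y to the left, z up. The row of four black-topped control boxes stands on its far half, a board nest and tweezers on its near half.
- rocker_box: Fixed grey control box, 68 (along the panel's x) x 58 mm, its top 46 mm above the bench; carries the long black rocker switch, which runs along its x. Origin: centre of its underside, 12 mm above the bench; axes parallel to the panel's, z up. The four control boxes stand in a row along the panel's y axis, 70 mm apart, in any order; they are told apart by their control.
- key_box: Fixed grey control box, 68 (along the panel's x) x 58 mm, its top 46 mm above the bench; carries the square black key. Origin: centre of its underside, 12 mm above the bench; axes parallel to the panel's, z up. The four control boxes stand in a row along the panel's y axis, 70 mm apart, in any order; they are told apart by their control.
- test_box: Fixed grey control box, 68 (along the panel's x) x 58 mm, its top 46 mm above the bench; carries the large round black button. Origin: centre of its underside, 12 mm above the bench; axes parallel to the panel's, z up. The four control boxes stand in a row along the panel's y axis, 70 mm apart, in any order; they are told apart by their control.
- spare_box: Fixed grey control box, 68 (along the panel's x) x 58 mm, its top 46 mm above the bench; carries the small round black button, which must not be pressed. Origin: centre of its underside, 12 mm above the bench; axes parallel to the panel's, z up. The four control boxes stand in a row along the panel's y axis, 70 mm apart, in any order; they are told apart by their control.
- rocker (a joint): Angle of the long rocker, rad: 0 = off (near end, toward the robot, raised), 0.30 = on (near end fully down, its paddle level). Starts at 0 to 0.04; it stays where it is left. V-shaped rocker, 60 x 26 mm, two paddles each 30 mm long; its hinge lies across the box over the middle, 52 mm above the bench. Stiff by friction: 0.05 N m, about 2.5 N at the press point. Counts as on above 0.24.
- rocker_near_end (a point): Press point on top of the rocker's near paddle, 20 mm from the hinge toward the robot; moves with the rocker: about 63 mm above the bench when off, 57 mm when fully on.
- key (a joint): Depth of the square key, m: 0 = out, 0.007 = fully down. Starts at 0 to 0.001; stays where it is left (a friction latch of about 3 N; no spring). Counts as in above 0.0055. Pressed fully it stands 3 mm above its collar.
- key_top (a point): Centre of the top of the square key, 30 x 30 mm; 58 mm above the bench when out, 51 mm when in.
- test (a joint): Depth of the large round button, m: 0 = out, 0.006 = fully down. Sprung: 0.7 N to start, about 5 N fully down; it comes back when let go. Counts as down above 0.0035.
- test_top (a point): Centre of the top of the large round mushroom button, 40 mm across; 60 mm above the bench when out, 54 mm fully down.
- spare (a joint): Depth of the small round button, m: 0 = out, 0.006 = fully down; sprung. Must stay out.
- spare_top (a point): Centre of the top of the small round button, 16 mm across, 58 mm above the bench.
- board: Loose green circuit board with a black connector, 32 x 50 x 15 mm, in a low nest on the near left of the panel; origin: centre of its underside. Leave alone.
- tweezers: Loose steel tweezers, 125 x 13 x 10 mm, on the near right of the panel, lying across it; origin: centre of their underside. Leave alone.
- cutter: Loose red-handled side cutter, 121 x 46 x 12 mm, on the bench left of the panel; origin: centre of its underside. Leave alone.
- meter: Loose hand multimeter, 150 x 76 x 34 mm, on the bench to the right; origin: centre of its underside. Leave alone.
- spool: Loose solder spool, 54 mm across, 40 mm high, on the bench to the right beyond the vice; origin: centre of its underside. Leave alone.

How it is judged:
On the way, in this order (a step that is already met when the one before it is completed fails the run):
1. the fingers switch the rocker on, the key and the large button still out (value of joint rocker above 0.24 rad and contact force between the fingers and rocker above 0.5 N and value of joint key below 0.0025 m and value of joint test below 0.002 m), for 0.02 s.
2. the fingers push the square key in, the large button still out (value of joint rocker above 0.24 rad and value of joint key above 0.0055 m and contact force between the fingers and key above 0.5 N and value of joint test below 0.002 m), for 0.02 s.
3. the fingers hold the large button down (value of joint test above 0.0035 m and contact force between the fingers and test above 1 N), for 0.3 s.
At the end, for the whole second after the job is handed in: The rocker is on (above 0.24 rad), the square key is in (above 5.5 mm), the fingers still hold the large round button down (deeper than 3.5 mm, with more than 1 N), the small button is out (less than 2 mm) and the loose things lie within 15 mm of where they were (all of step 3 and value of joint rocker above 0.24 rad and value of joint key above 0.0055 m and value of joint spare below 0.002 m and distance of each of board, tweezers, cutter, meter, spool from where it was at the start of the episode below 0.015 m); the arm keeps its last pose, push and grip.
It fails at once if the square key is pressed (over 3 mm) before the rocker is on (value of joint key above 0.003 m and value of joint rocker below 0.2 rad).
It fails at once if the large button is pressed (over 2.5 mm) before the rocker is on and the key is in (value of joint test above 0.0025 m and (value of joint rocker below 0.2 rad or value of joint key below 0.005 m)).
It fails at once if the small round button is pressed (over 2 mm) (value of joint spare above 0.002 m).
It fails at once if a loose thing is lifted, carried or shoved more than 15 mm (distance of any of board, tweezers, cutter, meter, spool from where it was at the start of the episode above 0.015 m).
It also fails if it takes over 38 s, if anything falls off the work surface, if the arm or the gripper's body presses on something with over 40 N, if the wrist force passes 120 N, or if a joint passes its speed limit or range.

## Robot

A 6-joint arm with a two-finger parallel gripper is mounted at the origin on a cart in front of the work surface, level with it; the furniture and walls round the work are solid. World frame = base frame: x ahead of the robot, y to its left, z up, the work surface at z = 0. Lengths are in m, angles in rad, forces in N, time in s.
With the tool pointing down it reaches from about 0.25 to 0.725 m from the base axis. Payload 4 kg.
Tool frame: the origin (TCP) lies midway between the tips of the shut fingers; the grasp point (between the pads) lies 19 mm behind it; z points along the fingers, y is the line along which they close (so a half turn about z gives the same grasp; the last joint's range is limited). The gripper opens to 85 mm and grips with 20 to 120 N. Pads are 22 mm wide; open, the fingers measure 114 mm over their backs; the gripper's body (76 mm by 85 mm) begins 54 mm behind the grasp point. The pads swing forward as they close: fully open they stand 13 mm farther back than shut.
Start: joints at [-1.108, 0.241, 0.005, 1.335, 0, 1.571], TCP at [0.223, -0.447, 0.231] pointing down, gripper open.
Joint ranges: [-2.72, 2.72], [-1.05, 1.87], [-1.09, 1.28], [-1.99, 2.15], [-1.42, 1.44], [-3.14, 3.14]. Speed limits (rad/s): [2.79, 2.79, 3.14, 3.14, 3.14, 3.14].

## Interface

Orientations are given as a unit quaternion [x, y, z, w].
In Python, from workcell import bot gives the robot as it stands. The module is installed in compiled form; this text tells all that it offers.
- The arm moves only by the tool drive_tool, never from a script. Its arguments are lists of equal length, an entry for each row: "slide": the shift along the tool's x, y, z scaled (see below), a list of three; "rotation": the turn, a rotation vector about the tool's x, y, z scaled (see below), a list of three. A call has exactly 8 rows; each row is the pose to reach, as a shift and turn from the pose commanded when the call began, along the tool's axes at that moment; what a row does not reach only later rows make up. The controller multiplies each number of a shift by 250 mm and each number of a turn by 0.5 rad. A row lasts 1/8 s, in which the tool goes at most 62.5 mm and 10.7 degrees, less where a joint would pass 70% of its speed; a pose out of reach is approached as far as the arm can. A call with a number of a shift or a turn outside -1 to 1 is refused whole. A call with a gripper value outside its range is refused whole. "gripper" is the opening, from 0 (shut) to 1 (fully open), set as the call begins (left out, the last holds). The fingers move at their own pace and stop on an object; the grip force is fixed at half the most. Time passes only in rows, so rows that repeat a pose let the fingers close, or fill a call up. It gives the time, the measured TCP pose, the force, the opening and the grip force at its end, in the units of the state.
- bot.get_obs(): the state, without advancing time (a new reading comes with each control period).
- bot.camera(name): name is "side" or "top" or "wrist"; returns a dict with "image" (400x640x3 uint8, red, green, blue), "z_map" (400x640 float32, m along the optical axis (not along the pixel's ray), 0 where there is no reading), "camera_matrix" (3x3 intrinsics, pixels), "xyz" and "orientation" of the camera in the world. Camera axes: x right, y up, looking along -z (the intrinsics and any distortion apply to the point x, -y, -z); pixel columns grow to the right and rows downward; lengths in m; the calibration is good to about 2 mm. A picture is of the moment at which its call begins.
- bot.job_done(): hands the job in; it is judged then, once.
The state is a dict: "clock": time; "joint_pos": joint angles; "joint_vel": joint speeds; "tau": joint torques, N m; "eef_pos": TCP position; "tool_rot": TCP orientation; "ft_force": force on the tool from outside, world axes, zero at the start; "ft_torque": the same for the moment, N m; "grip_width": finger opening in m; "grasp_force": force on a finger pad.
Only numpy, scipy, OpenCV 4.12 (cv2) and the standard library are available. Lean on these libraries where they do the work, as an engineer would, in place of code of your own. Each camera call takes 0.05 s, during which the arm holds its last target. There are 200 camera calls.

## Working session

There is one attempt and no reset: what is moved stays moved. The work goes in short steps, Python scripts to look and compute and a tool call to move; the robot and the scene stay as the last step left them, time stands still between calls to the robot, and variables do not carry over. Pictures are saved under pics/ and viewed, at most 10 in all, crops included, and the job is handed in when it is done.

Besides the shell and the picture viewer there is one more tool, called after "Request:" as name(argument=value, ...), one argument or row to a line, values as JSON. drive_tool: Moves the arm, as the interface text tells. Shifts and turns lie within -1 to 1; 1 stands for 250 mm of shift or 0.5 rad of turn. Its arguments: {"type":"object","properties":{"slide":{"type":"array","items":{"type":"array","items":{"type":"number"}}},"rotation":{"type":"array","items":{"type":"array","items":{"type":"number"}}},"gripper":{"type":"number"}},"required":["slide","rotation"]}

```bash
mkdir -p pics; python3 - <<'E'
from workcell import bot
import cv2,numpy as np
print(bot.get_obs())
for n in ["top","side"]:
    c=bot.camera(n); cv2.imwrite(f"pics/{n}0.png",c["image"][:,:,::-1]); np.savez(f"{n}0.npz",**{k:np.array(v) for k,v in c.items()})
    print(n,c["camera_matrix"],c["xyz"],c["orientation"],c.keys())
E
```

```text
{'clock': 0.0, 'joint_pos': array([-1.10802089e+00,  2.41461369e-01,  3.75367984e-03,  1.33518191e+00,
       -2.34461630e-05,  1.57079250e+00]), 'joint_vel': array([-0.00053871, -0.00100098, -0.00137974, -0.00015915, -0.00068974,
        0.00169042]), 'tau': array([ 2.15035639e-04, -3.72319329e+01,  2.52407026e+01,  1.70027954e-02,
        3.59432420e-05, -8.62991811e-08]), 'eef_pos': array([ 0.22293744, -0.44686471,  0.23040001]), 'tool_rot': array([ 9.73348114e-01,  2.29330229e-01, -2.51432123e-04, -1.01605416e-03]), 'ft_force': array([ 0.48574647, -0.24843263, -0.45120732]), 'ft_torque': array([ 0.02111779, -0.03081981, -0.01103383]), 'grasp_force': 0.0, 'grip_width': 0.08570589887711355}
top [[410.38276442   0.         321.27155525]
 [  0.         410.38276442 191.28232968]
 [  0.           0.           1.        ]] [0.21534073 0.11829787 1.35727723] [ 0.07520598 -0.07698058 -0.69657363  0.70936819] dict_keys(['image', 'z_map', 'camera_matrix', 'xyz', 'orientation'])
side [[482.9040663    0.         322.68607814]
 [  0.         482.9040663  194.86600168]
 [  0.           0.           1.        ]] [0.25620963 1.02972231 0.87907745] [-0.04909949  0.41519471  0.90069087 -0.11814632] dict_keys(['image', 'z_map', 'camera_matrix', 'xyz', 'orientation'])
```

View pics/top0.png

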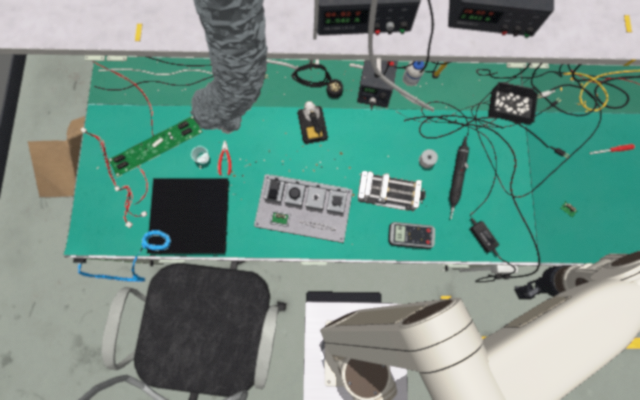

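View pics/side0.png

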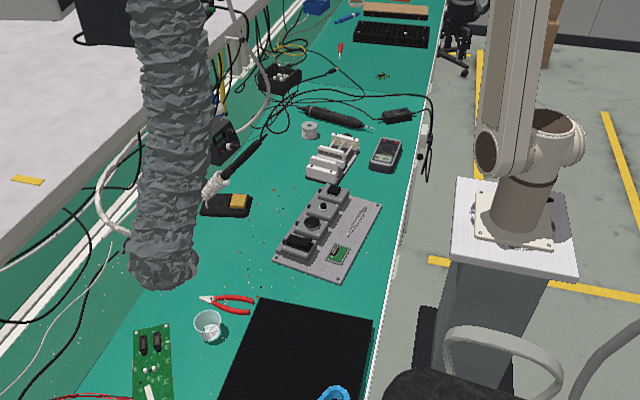

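The top view shows, left to right, the rocker (273,190), large button (294,194), small button (316,198) and key (337,203). The vice is to the right, and a hose hangs at the back left.

```bash
cat > h.py <<'E'
import numpy as np
from scipy.spatial.transform import Rotation as R
def cloud(c):
    z=np.asarray(c["z_map"]);K=np.asarray(c["camera_matrix"])
    v,u=np.mgrid[:z.shape[0],:z.shape[1]]
    p=np.stack([(u-K[0,2])/K[0,0]*z,-(v-K[1,2])/K[1,1]*z,-z],-1)
    return R.from_quat(c["orientation"]).apply(p.reshape(-1,3)).reshape(p.shape)+c["xyz"]
E
python3 - <<'E'
from h import *
import cv2
for n,pts in [("top",[(273,190),(294,194),(316,198),(337,203),(300,220),(240,240)]),("side",[(300,241),(311,222),(323,206),(333,190)])]:
    c=np.load(n+"0.npz");P=cloud(c)
    for u,v in pts: print(n,u,v,P[v,u].round(4))
    x,y,z=P[...,0],P[...,1],P[...,2]
    if n=="top":
        win=np.zeros(z.shape,bool);win[165:250,245:360]=1
        for lo,hi,nm in [(.006,.2,"panel"),(.038,.2,"boxes")]:
            m=win&(z>lo)&(z<hi)
            k,l,s,_=cv2.connectedComponentsWithStats(m.astype('uint8'))
            for i in range(1,k):
                if s[i,4]>40:
                    q=P[l==i];print(nm,s[i],q.mean(0).round(4),cv2.minAreaRect(q[:,:2].astype('float32')*1000))
        q=P[175:205,360:425].reshape(-1,3);print("vice zmax",q[:,2].max())
        q=P[40:135,190:270].reshape(-1,3);h=q[q[:,2]>.1];print("hose",h.min(0),h.max(0))
E
```

```text
top 273 190 [0.5013 0.2741 0.0579]
top 294 194 [0.4882 0.2053 0.0635]
top 316 198 [0.4776 0.1342 0.0573]
top 337 203 [0.4623 0.0662 0.0578]
top 300 220 [0.4119 0.1862 0.0096]
top 240 240 [ 0.3433  0.3827 -0.0009]
panel [ 254  175  100   68 4768] [0.4507 0.1748 0.0245] ((454.22991943359375, 174.57992553710938), (312.690185546875, 190.6173095703125), 81.28482055664062)
boxes [264 178  21  24 355] [0.5037 0.2724 0.0493] ((509.1524353027344, 273.0301513671875), (58.169837951660156, 76.44342041015625), 79.80549621582031)
boxes [285 181  20  25 372] [0.4929 0.204  0.049 ] ((498.2841796875, 203.88926696777344), (58.54929733276367, 77.6246109008789), 81.28400421142578)
boxes [306 185  21  24 363] [0.4825 0.1354 0.0453] ((487.2809753417969, 134.8247528076172), (57.61104965209961, 77.6349868774414), 80.59066009521484)
boxes [327 189  20  24 367] [0.4708 0.0669 0.0479] ((474.9093017578125, 66.19440460205078), (57.72093200683594, 76.5810317993164), 81.0060806274414)
vice zmax 1.3572772280230847
hose [0.21534073 0.11829787 0.10120443] [0.81530395 0.52772516 1.35727723]
side 300 241 [0.5005 0.2766 0.0591]
side 311 222 [0.4922 0.2111 0.0624]
side 323 206 [0.4807 0.1389 0.0551]
side 333 190 [0.4701 0.0753 0.0593]
```

```bash
cat >> h.py <<'E'
def shift(target,yaw=None):
    from workcell import bot
    o=bot.get_obs();r=R.from_quat(o["tool_rot"])
    d=r.inv().apply(np.array(target)-o["eef_pos"])
    X=r.as_matrix()[:,0];cy=np.arctan2(X[1],X[0])
    print("t",round(o["clock"],2),"pos",o["eef_pos"].round(4),"yaw",cy.round(4),"q",o["joint_pos"].round(2),"F",o["ft_force"].round(1))
    print("units",(d/.25).round(3), "turn", None if yaw is None else round((cy-yaw)/.5,3))
E
python3 - <<'E'
from h import *
for n in ["top","side"]:
    c=np.load(n+"0.npz");P=cloud(c).reshape(-1,3);P=P[np.asarray(c["z_map"]).ravel()>0]
    for lo in np.arange(.08,.6,.1):
        m=(P[:,2]>lo)&(P[:,2]<lo+.1)&(P[:,0]>.2)&(P[:,0]<.9)&(P[:,1]>-.2)&(P[:,1]<.7)
        if m.sum(): print(n,lo.round(2),m.sum(),P[m].min(0).round(2),P[m].max(0).round(2))
shift([.40,0,.231],-.158)
E
```

```text
top 0.08 1030 [ 0.67 -0.14  0.08] [0.9  0.53 0.18]
top 0.18 1336 [ 0.62 -0.2   0.18] [0.88 0.52 0.28]
top 0.28 1027 [ 0.65 -0.15  0.28] [0.84 0.45 0.38]
top 0.38 13817 [ 0.65 -0.2   0.38] [0.9  0.7  0.48]
top 0.48 3782 [ 0.65 -0.2   0.48] [0.88 0.38 0.58]
top 0.58 2068 [0.66 0.01 0.58] [0.75 0.36 0.68]
side 0.08 2935 [ 0.67 -0.15  0.08] [0.9  0.53 0.18]
side 0.18 4448 [ 0.62 -0.2   0.18] [0.9  0.52 0.28]
side 0.28 5072 [ 0.65 -0.2   0.28] [0.87 0.7  0.38]
side 0.38 16813 [ 0.65 -0.2   0.38] [0.9  0.7  0.48]
side 0.48 4540 [ 0.65 -0.03  0.48] [0.83 0.38 0.58]
side 0.58 1591 [0.66 0.26 0.58] [0.77 0.36 0.62]
t 0.1 pos [ 0.223  -0.4469  0.2305] yaw 0.4628 q [-1.11  0.24  0.    1.34  0.    1.57] F [-0.5  0.2  0.4]
units [ 1.432 -1.283  0.   ] turn 1.242
```

Request:
drive_tool(
  slide=[
    [0.18,-0.16,0],
    [0.36,-0.32,0],
    [0.54,-0.48,0],
    [0.72,-0.64,0],
    [0.9,-0.8,0],
    [0.98,-0.88,0],
    [0.98,-0.88,0],
    [0.98,-0.88,0],
  ],
  rotation=[
    [0,0,0],
    [0,0,0],
    [0,0,0.1],
    [0,0,0.2],
    [0,0,0.2],
    [0,0,0.2],
    [0,0,0.2],
    [0,0,0.2],
  ],
  gripper=0,
)

```text
clock: 1.1
eef_pos: [0.344, -0.1415, 0.2311]
tool_rot: [0.984, 0.18, -0.0, 0.0]
ft_force: [-0.3, -0.5, 0.3]
grip_width: 0.0001
grasp_force: 0.0
```

```bash
python3 -c "
from h import *
shift([.43,.17,.2],-.158)"
```

```text
t 1.1 pos [ 0.344  -0.1415  0.2311] yaw 0.3628 q [-0.39 -0.01 -0.29  1.3  -0.    2.39] F [-0.3 -0.5  0.3]
units [ 0.764 -1.043  0.124] turn 1.042
```

Request:
drive_tool(
  slide=[
    [0.12,-0.16,0.0],
    [0.24,-0.32,0.0],
    [0.36,-0.48,0.0],
    [0.48,-0.64,0.0],
    [0.6,-0.8,0],
    [0.7,-0.94,0],
    [0.76,-1.0,0.0],
    [0.76,-1.0,0],
  ],
  rotation=[
    [0,0,-0.15],
    [0,0,-0.3],
    [0,0,-0.45],
    [0,0,-0.6],
    [0,0,-0.75],
    [0,0,-0.9],
    [0,0,-1],
    [0,0,-1],
  ],
)

```text
clock: 2.1
eef_pos: [0.4338, 0.1597, 0.2308]
tool_rot: [0.908, 0.418, -0.001, 0.0]
ft_force: [-0.5, 0.1, 0.4]
grip_width: 0.0002
grasp_force: 0.0
```

```bash
python3 -c "
from h import *
shift([.38,.19,.30],1.413)"
```

```text
t 2.1 pos [0.4338 0.1597 0.2308] yaw 0.8626 q [ 0.35  0.17 -0.09  1.32 -0.    2.63] F [-0.5  0.1  0.4]
units [-0.048 -0.242 -0.277] turn -1.101
```

Request:
drive_tool(
  slide=[
    [0,0,-0.1],
    [0,-0.1,-0.2],
    [-0.05,-0.24,-0.28],
    [-0.05,-0.24,-0.28],
    [-0.05,-0.24,-0.28],
    [-0.05,-0.24,-0.28],
    [-0.05,-0.24,-0.28],
    [-0.05,-0.24,-0.28],
  ],
  rotation=[
    [0,0,-0.2],
    [0,0,-0.4],
    [0,0,-0.6],
    [0,0,-0.8],
    [0,0,-1],
    [0,0,-1],
    [0,0,-1],
    [0,0,-1],
  ],
)

```text
clock: 3.1
eef_pos: [0.3795, 0.189, 0.3012]
tool_rot: [0.777, 0.629, -0.0, -0.0]
ft_force: [0.7, -0.5, 0.8]
grip_width: 0.0
grasp_force: 0.0
```

```bash
python3 - <<'E'
from h import *
from workcell import bot
import cv2
c=bot.camera("wrist"); cv2.imwrite("pics/w1.png",c["image"][:,:,::-1]); np.savez("w1.npz",**{k:np.array(v) for k,v in c.items()})
print(c["xyz"])
shift([.483,.2757,.12],1.413)
P=cloud(c);z=P[...,2]
m=(z>.040)&(z<.1)&(P[...,0]>.3)
k,l,s,_=cv2.connectedComponentsWithStats(m.astype('uint8'))
for i in range(1,k):
    if s[i,4]>300: q=P[l==i];print(s[i],q.mean(0).round(4),cv2.minAreaRect(q[:,:2].astype('float32')*1000),q[:,2].max())
E
```

```text
[0.39795696 0.2704436  0.44379201]
t 3.15 pos [0.3795 0.1891 0.3012] yaw 1.3615 q [ 0.46  0.07 -0.02  1.48 -0.    2.24] F [ 0.5 -0.  -0.5]
units [0.425 0.333 0.725] turn -0.103
[ 384   23   73   60 3635] [0.5057 0.2719 0.0501] ((511.9636535644531, 270.6372375488281), (57.88447570800781, 78.03959655761719), 80.73511505126953) 0.06621908386273495
[ 383   92   69   54 3087] [0.4948 0.2043 0.05  ] ((500.72186279296875, 201.44955444335938), (58.24406433105469, 78.16791534423828), 80.69591522216797) 0.062461789967549974
[ 382  153   65   48 2625] [0.4847 0.1355 0.0465] ((489.4654235839844, 132.77488708496094), (58.112327575683594, 78.04212951660156), 80.7797622680664) 0.05979268093311274
[ 382  207   61   45 2278] [0.4729 0.0684 0.0487] ((478.0924072265625, 64.19166564941406), (57.81787872314453, 77.55557250976562), 80.91067504882812) 0.05992488916729871
[ 425  271   73   38 2302] [ 0.5274 -0.0279  0.057 ] ((528.8493041992188, -29.617889404296875), (34.40707778930664, 89.12047576904297), 81.1201171875) 0.07497545599077432
[ 433  313   61   27 1016] [ 0.5327 -0.0849  0.0599] ((526.6514892578125, -87.74337768554688), (19.14371681213379, 74.69044494628906), 81.72996520996094) 0.07505012181981568
```

View pics/w1.png

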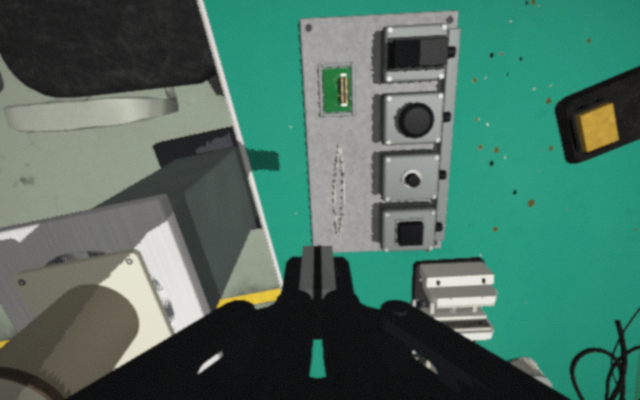

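The wrist view confirms the order: rocker (418,53), large (415,120), small (411,180) and key (410,233). Next I measure the control tops.

```bash
python3 - <<'E'
from h import *
import cv2
for n,w in [("w1",(20,255,380,460)),("top0",(170,225,255,350)),("side0",(170,270,270,350))]:
    c=np.load(n+".npz");P=cloud(c);z=P[...,2]
    m=np.zeros(z.shape,bool);m[w[0]:w[1],w[2]:w[3]]=1
    m&=(z>.0515)&(z<.08)
    k,l,s,_=cv2.connectedComponentsWithStats(m.astype('uint8'))
    for i in range(1,k):
        if s[i,4]>8: q=P[l==i];r=cv2.minAreaRect(q[:,:2].astype('float32')*1000);print(n,s[i,4],q.mean(0).round(4),np.round(r[0],1),np.round(r[1],1),np.median(q[:,2]).round(4))
E
```

```text
w1 1483 [0.5075 0.2714 0.0588] [507.6 271.3] [25.9 59.1] 0.0576
w1 1003 [0.4952 0.2032 0.0594] [495.9 202.6] [39.  38.4] 0.0595
w1 157 [0.484  0.1342 0.0574] [484.5 133.6] [14.8 15.1] 0.0578
w1 581 [0.4728 0.0662 0.0575] [473.1  64.8] [29.9 30.3] 0.0578
top0 140 [0.5054 0.2734 0.0583] [505.6 273.3] [26.3 57.6] 0.058
top0 114 [0.4935 0.2043 0.059 ] [494.2 204.2] [38.  36.3] 0.0591
top0 18 [0.4819 0.1355 0.0577] [481.5 134.3] [12.7 12.9] 0.0575
top0 85 [0.4707 0.0673 0.0572] [471.7  66.3] [32.  31.3] 0.0573
side0 99 [0.4706 0.0675 0.0568] [471.   66.3] [35.2 30. ] 0.0568
side0 32 [0.4834 0.1355 0.0559] [483.1 135. ] [12.9 19.3] 0.0561
side0 148 [0.4933 0.2057 0.0588] [493.2 203. ] [37.  40.2] 0.0591
side0 220 [0.5058 0.2734 0.058 ] [506.6 271.9] [30.3 60.2] 0.0574
```

Request:
drive_tool(
  slide=[
    [0.1,0.1,0.1],
    [0.2,0.2,0.3],
    [0.3,0.3,0.5],
    [0.43,0.34,0.65],
    [0.43,0.34,0.8],
    [0.43,0.34,0.8],
    [0.43,0.34,0.8],
    [0.43,0.34,0.8],
  ],
  rotation=[
    [0,0,-0.1],
    [0,0,-0.1],
    [0,0,-0.1],
    [0,0,-0.1],
    [0,0,-0.1],
    [0,0,-0.1],
    [0,0,-0.1],
    [0,0,-0.1],
  ],
)

```text
clock: 4.15
eef_pos: [0.4861, 0.2777, 0.1037]
tool_rot: [0.761, 0.649, 0.002, 0.0]
ft_force: [0.7, 0.4, 0.7]
grip_width: -0.0001
grasp_force: 0.0
```

```bash
python3 -c "
from h import *
shift([.4853,.2763,.0555],1.413)"
```

```text
t 4.15 pos [0.4861 0.2777 0.1037] yaw 1.4123 q [ 0.52  0.44 -0.05  1.07 -0.    2.25] F [0.7 0.4 0.7]
units [-0.006 -0.003  0.193] turn -0.001
```

Request:
drive_tool(
  slide=[
    [0,0,0.06],
    [0,0,0.12],
    [0,0,0.15],
    [0,0,0.165],
    [0,0,0.175],
    [0,0,0.185],
    [0,0,0.19],
    [0,0,0.19],
  ],
  rotation=[
    [0,0,0],
    [0,0,0],
    [0,0,0],
    [0,0,0],
    [0,0,0],
    [0,0,0],
    [0,0,0],
    [0,0,0],
  ],
)

```text
clock: 5.15
eef_pos: [0.4849, 0.2773, 0.0563]
tool_rot: [0.761, 0.649, 0.001, 0.0]
ft_force: [-5.9, -2.1, 15.6]
grip_width: 0.0005
grasp_force: 7.5
```

Request:
drive_tool(
  slide=[
    [0,0,-0.1],
    [0,0,-0.2],
    [0,0,-0.3],
    [0,0,-0.4],
    [0,0,-0.4],
    [0,0,-0.4],
    [0,0,-0.4],
    [0,0,-0.4],
  ],
  rotation=[
    [0,0,0],
    [0,0,0],
    [0,0,0],
    [0,0,0],
    [0,0,0],
    [0,0,0],
    [0,0,0],
    [0,0,0],
  ],
)

```text
clock: 6.15
eef_pos: [0.4843, 0.2768, 0.1528]
tool_rot: [0.761, 0.649, -0.001, -0.0]
ft_force: [0.2, -0.2, 0.3]
grip_width: -0.0002
grasp_force: 0.0
```

```bash
python3 - <<'E'
from h import *
from workcell import bot
shift([.4715,.0665,.10],1.413)
ax=np.array([.9875,-.158]);ay=np.array([.158,.9875]);c0=np.array([.506,.273])
for n in["wrist","top","side"]:
    c=bot.camera(n);P=cloud(c).reshape(-1,3);d=P[:,:2]-c0;a=d@ax;b=d@ay
    for t in(-25,-20,-10,10,20,25):
        m=(abs(a-t/1000)<.003)&(abs(b)<.009)&(P[:,2]<.08)
        print(n,t,m.sum(),np.median(P[m,2]).round(4) if m.any() else None)
E
```

```text
t 6.15 pos [0.4843 0.2768 0.1528] yaw 1.4128 q [ 0.52  0.4   0.02  1.19 -0.    2.25] F [ 0.2 -0.2  0.3]
units [-0.839  0.082  0.212] turn -0.0
wrist -25 186 0.0565
wrist -20 185 0.0565
wrist -10 184 0.0566
wrist 10 202 0.0594
wrist 20 212 0.0625
wrist 25 218 0.0641
top -25 0 None
top -20 0 None
top -10 0 None
top 10 0 None
top 20 0 None
top 25 0 None
side -25 16 0.0559
side -20 16 0.0541
side -10 15 0.056
side 10 19 0.0594
side 20 22 0.0627
side 25 20 0.0639
```

The near paddle is level at 56.5 mm, so the rocker is on. Next is the key.

Request:
drive_tool(
  slide=[
    [-0.2,0.02,0],
    [-0.4,0.04,0],
    [-0.6,0.06,0],
    [-0.8,0.08,0],
    [-0.84,0.08,0.1],
    [-0.84,0.08,0.2],
    [-0.84,0.08,0.2],
    [-0.84,0.08,0.2],
  ],
  rotation=[
    [0,0,0],
    [0,0,0],
    [0,0,0],
    [0,0,0],
    [0,0,0],
    [0,0,0],
    [0,0,0],
    [0,0,0],
  ],
)

```text
clock: 7.3
eef_pos: [0.4721, 0.0669, 0.1045]
tool_rot: [0.761, 0.649, 0.0, 0.0]
ft_force: [0.6, 0.5, 0.1]
grip_width: -0.0003
grasp_force: 0.0
```

```bash
python3 -c "
from h import *
shift([.4715,.0665,.0495],1.413)"
```

```text
t 7.3 pos [0.4721 0.0669 0.1045] yaw 1.4131 q [ 0.14  0.29 -0.28  1.   -0.    1.87] F [0.6 0.5 0.1]
units [-0.002 -0.002  0.22 ] turn 0.0
```

Request:
drive_tool(
  slide=[
    [0,0,0.06],
    [0,0,0.12],
    [0,0,0.16],
    [0,0,0.18],
    [0,0,0.195],
    [0,0,0.205],
    [0,0,0.215],
    [0,0,0.215],
  ],
  rotation=[
    [0,0,0],
    [0,0,0],
    [0,0,0],
    [0,0,0],
    [0,0,0],
    [0,0,0],
    [0,0,0],
    [0,0,0],
  ],
)

```text
clock: 8.3
eef_pos: [0.4719, 0.0668, 0.051]
tool_rot: [0.761, 0.649, 0.001, 0.0]
ft_force: [-2.3, 0.7, 7.7]
grip_width: 0.0001
grasp_force: 3.9
```

Request:
drive_tool(
  slide=[
    [0,0,0.006],
    [0,0,0.006],
    [0,0,-0.1],
    [0,0,-0.2],
    [0,0,-0.3],
    [0,0,-0.4],
    [0,0,-0.4],
    [0,0,-0.4],
  ],
  rotation=[
    [0,0,0],
    [0,0,0],
    [0,0,0],
    [0,0,0],
    [0,0,0],
    [0,0,0],
    [0,0,0],
    [0,0,0],
  ],
)

```text
clock: 9.3
eef_pos: [0.4711, 0.0665, 0.1492]
tool_rot: [0.761, 0.649, -0.0, -0.0]
ft_force: [0.0, -0.1, -0.6]
grip_width: 0.0001
grasp_force: 0.0
```

```bash
python3 - <<'E'
from h import *
from workcell import bot
shift([.494,.204,.10],1.413)
for n in["wrist","side"]:
    P=cloud(bot.camera(n)).reshape(-1,3)
    for nm,x,y in[("key",.4715,.0665),("spare",.4825,.135),("test",.494,.204),("near",.4853,.2763)]:
        m=(np.hypot(P[:,0]-x,P[:,1]-y)<.006)&(P[:,2]<.08);print(n,nm,m.sum(),np.median(P[m,2]).round(4) if m.any() else None)
E
```

```text
t 9.3 pos [0.4711 0.0665 0.1492] yaw 1.4127 q [ 0.14  0.25 -0.21  1.12 -0.    1.87] F [ 0.  -0.1 -0.6]
units [0.558 0.004 0.197] turn -0.001
wrist key 193 0.051
wrist spare 275 0.058
wrist test 0 None
wrist near 0 None
side key 13 0.0502
side spare 22 0.0554
side test 15 0.0596
side near 15 0.0566
```

The key is in at 51 mm. Now the large button.

Request:
drive_tool(
  slide=[
    [0.2,0,0],
    [0.4,0,0],
    [0.56,0,0],
    [0.56,0,0.06],
    [0.56,0,0.12],
    [0.56,0,0.19],
    [0.56,0,0.19],
    [0.56,0,0.19],
  ],
  rotation=[
    [0,0,0],
    [0,0,0],
    [0,0,0],
    [0,0,0],
    [0,0,0],
    [0,0,0],
    [0,0,0],
    [0,0,0],
  ],
)

```text
clock: 10.4
eef_pos: [0.4935, 0.204, 0.1025]
tool_rot: [0.761, 0.649, -0.0, -0.0]
ft_force: [-0.2, -0.7, -0.1]
grip_width: -0.0002
grasp_force: 0.0
```

```bash
python3 -c "
from h import *
shift([.494,.204,.053],1.413)"
```

```text
t 10.4 pos [0.4935 0.204  0.1025] yaw 1.4115 q [ 0.39  0.4  -0.12  1.05 -0.    2.12] F [-0.2 -0.7 -0.1]
units [0.001 0.002 0.198] turn -0.003
```

Request:
drive_tool(
  slide=[
    [0,0,0.06],
    [0,0,0.12],
    [0,0,0.16],
    [0,0,0.175],
    [0,0,0.185],
    [0,0,0.195],
    [0,0,0.2],
    [0,0,0.2],
  ],
  rotation=[
    [0,0,0],
    [0,0,0],
    [0,0,0],
    [0,0,0],
    [0,0,0],
    [0,0,0],
    [0,0,0],
    [0,0,0],
  ],
)

```text
clock: 11.4
eef_pos: [0.4933, 0.2048, 0.0539]
tool_rot: [0.761, 0.649, 0.0, -0.0]
ft_force: [-5.0, -1.6, 10.0]
grip_width: -0.0002
grasp_force: 5.1
```

Request:
drive_tool(
  slide=[
    [0,0,0],
    [0,0,0],
    [0,0,0],
    [0,0,0],
    [0,0,0],
    [0,0,0],
    [0,0,0],
    [0,0,0],
  ],
  rotation=[
    [0,0,0],
    [0,0,0],
    [0,0,0],
    [0,0,0],
    [0,0,0],
    [0,0,0],
    [0,0,0],
    [0,0,0],
  ],
)

```text
clock: 12.4
eef_pos: [0.4932, 0.2048, 0.0539]
tool_rot: [0.761, 0.649, 0.0, 0.0]
ft_force: [-5.9, -2.4, 9.9]
grip_width: -0.0001
grasp_force: 5.1
```

The button is bottomed at 54 mm with a steady 10 N, so I hand the job in.

```bash
python3 -c "
from workcell import bot
print(bot.job_done())"
```

```text
the job is handed in; nothing more can be done
None
```

The job is handed in, no verdict shown: the rocker (near paddle level, 56.5 mm) and then the key (in, 51 mm) were pressed, and the large button was held down at 54 mm with about 10 N at hand-in. The small button stayed out.

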